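Load the lint roller and set the overhanging plank

ROBOT

A 6-joint arm with a two-finger parallel gripper is mounted at the origin on the work surface. World frame = base frame: x ahead of the robot, y to its left, z up, the work surface at z = 0. Lengths are in m, angles in rad, forces in N, time in s.
With the tool pointing down it reaches from about 0.325 to 0.875 m from the base axis. Payload 4.4 kg.
Tool frame: the origin (TCP) lies at the very end of the fingers, on their centre line; the grasp point (between the pads) lies 19 mm behind it (env.tcp_to_grasp is the distance from the TCP to the grasp point, in m); z points along the fingers, y is the line along which they close (so a half turn about z gives the same grasp; the last joint's range is limited). The gripper opens to 85 mm and grips with 20 to 120 N. Pads are 22 mm wide; open, the fingers measure 114 mm over their backs; the gripper's body (76 mm by 85 mm) begins 54 mm behind the grasp point. The pads swing forward as they close: fully open they stand 13 mm farther back than shut.
Start: joints at [-1.446, 0.207, 1.542, -0, 1.393, -0.15], TCP at [0.157, -0.553, 0.231] pointing down, gripper open.
Joint ranges: [-2.73, 2.73], [-0.86, 2.22], [0.23, 2.46], [-1.11, 4.25], [0.08, 2.63], [-2.82, 2.82]. Speed limits (rad/s): [2.79, 2.79, 3.14, 3.14, 3.14, 3.14].

INTERFACE

Orientations are given as a 3x3 rotation matrix whose columns are the frame's x, y, z axes.
In Python, from workcell import env, move_gripper, ik, optics, ticket, spotter, current_time, current_joint_pos, current_joint_velocities, current_joint_torque, current_tcp_pos, current_orientation, current_ft_force, current_moment, current_gripper_width, current_finger_force gives the robot as it stands. Calls block until the motion is done:
- env.goto(position, orientation): joint-space move of the TCP to a pose.
- env.servo_line(position, ori=None, vel=0.15, stop_force=None): straight line of the TCP; ori=None keeps the orientation; vel is the mean speed in m/s. With stop_force (N) it stops when the force on the tool has changed by that much, and returns True; else False.
- env.move_j(angles): joint-space move.
- move_gripper(opening, newtons=None): opening from 0.0 (shut) to 1.0 (fully open); newtons is the grip in N (None keeps the last); returns when the fingers have stopped.
- env.sleep(seconds).
- ik(position, orientation): joint angles nearest the present ones, or None.
- optics.read_camera(name): name is "scene" or "top" or "wrist"; returns the picture (400x640x3 uint8, blue, green, red); there is no depth.
- optics.get_calibration(name): a dict with "intrinsics" (3x3 intrinsics, pixels), "origin" and "orientation" of the camera in the world. Camera axes: x right, y up, looking along -z (the intrinsics and any distortion apply to the point x, -y, -z); pixel columns grow to the right and rows downward; lengths in m; the calibration is good to about 2 mm. A picture is of the moment at which its call begins: read the wrist's pose just before it. get_calibration takes no time and is no camera call; for the wrist camera it gives the pose at the moment of the call.
A pose or a line that the arm cannot do raises env.IKError and nothing moves.
- ticket.close_job(): hands the job in; it is judged then, once.
Trained networks look in the newest picture that a camera, given by its name, has taken for a name from the list of things; names that differ only in an ending like _2 or _b are one class to them, and where a whole thing is asked for, a point or a joint stands for the part that bears it (a point fixed in the world has none). Each returns a list of dicts, best first, with "p" (0 to 1); they miss things now and then, are a little off and sometimes report something else, mostly with a low value. They report only what shows in the picture. A call takes as long as a camera call. They do not tell look-alikes from the thing itself.
- spotter.outline_of(name, camera): "region" (400x640 bool, what is visible of it) and "box" ([left, top, width, height] in pixels, round what is visible of it).
- spotter.spot_point(name, camera): "point" ([column, row] in pixels: a listed point, or the origin of a listed thing).
Readings, each from a call of its own:
- current_time(): time.
- current_joint_pos(): joint angles.
- current_joint_velocities(): joint speeds.
- current_joint_torque(): joint torques, N m.
- current_tcp_pos(): TCP position.
- current_orientation(): TCP orientation.
- current_ft_force(): force on the tool from outside, world axes, zero at the start.
- current_moment(): the same for the moment, N m.
- current_gripper_width(): opening from 0.0 (shut) to 1.0 (fully open).
- current_finger_force(): force on a finger pad.
Only numpy, scipy, OpenCV 4.12 (cv2) and the standard library are available. Lean on these libraries where they do the work, as an engineer would, in place of code of your own. Each camera call takes 0.05 s, during which the arm holds its last target. There are 200 camera calls.

TASK

Take the lint roller out of its ceramic stand and lower it, handle end down, all the way into the metal tube on the end of the oak plank. Then, by the block at its other end, slide the plank straight outward along the top of the low cabinet, tube end leading and without lifting it, until the dark line across the plank lies exactly above the cabinet's end edge; it would tip over there by itself, so finish while still holding it: level, square to the cabinet, resting on the cabinet top and not let go. Leave the key tray, the door wedge and the boot scraper where they are.

Things in the scene. Friction and masses are not known exactly. Their poses are not given: they have to be found in the camera images.
- cabinet: low wooden cabinet with two small white swing doors on its front (-x) face, fixed; 160 mm deep (its x), 400 mm long (its y), 100 mm high (z up); origin at the centre of its underside; knobs stick out 19 mm from the front. The plank slides along its top towards its +y end.
- cabinet_edge (a point): middle of the top edge at the cabinet's +y end, 100 mm above the ledge; axes as the cabinet's (y points outward, the way to slide). The plank's line must end up above this edge.
- plank: loose oak plank lying on the cabinet top, 100 mm wide (x), 400 mm long (y), 18 mm thick (z up), about 0.6 kg; origin at the centre of its underside. Grip block near its -y end, upright tube near its +y end, dark line between. Stable at the start; with the line at the edge its loaded centre of mass is 15 to 45 mm beyond the edge: it tips unless held (a few newtons at the block do).
- plank_mark (a point): point on the plank's underside, midway across its width, straight below the dark line (5 mm wide, over the full width of the plank); at y = -10 mm from the plank's origin; axes as the plank's. It starts 160 to 200 mm inside the cabinet's edge.
- plank_grip (a point): middle of the top of the grip block, 63 mm above the plank's underside; the block is 50 mm across the plank (x), 30 mm along it (y), 45 mm high, and is centred 160 mm behind the line (at y = -170 mm from the plank's origin). It can be gripped across either pair of faces.
- holder_mouth (a point): centre of the open top of the aluminium tube on the plank; inside diameter 32 mm, outside 40 mm, depth 45 mm; axis along the plank's z, mouth 68 mm above the plank's underside; 175 mm in front of the line.
- holder_floor (a point): centre of the tube's inner floor, 45 mm below its mouth (23 mm above the plank's underside).
- stand: white ceramic stand on the ledge, fixed, a thick-walled round cup 68 mm wide at the foot, 56 mm at the top and 50 mm high, with a hole 27.6 mm wide and 45 mm deep; origin at the centre of its underside. The roller starts standing in it.
- roller: travel lint roller of about 0.09 kg, upright: round plastic handle 24 mm in diameter and 80 mm long with a bevelled foot below, paper roll 42 mm in diameter and 60 mm long above (z = 80 to 140 mm); total 140 mm; origin at the centre of the handle's foot, z along the axis towards the roll.
- roller_foot (a point): the centre of the foot of the roller's handle (same point as its origin).
- tray: loose white ceramic key tray, 110 x 80 x 22 mm, open on top; origin at the centre of its underside; bystander.
- wedge: loose chrome door wedge, 110 x 40 x 30 mm, lying beyond the cabinet; origin at its underside; bystander.
- scraper: loose green silicone boot scraper lying flat, 100 x 200 x 12 mm, beyond the cabinet; origin at the centre of its underside; bystander.
Things that resemble listed ones, but are neither listed nor needed, are in the scene too. What is shaped like the roller but blue is not meant.

How it is judged:
By the outcome, as a careful person would: the job done as asked, in the order asked, and still so for the second after the job is handed in, while the arm keeps its last pose, push and grip.
It also fails if it takes over 54 s, if anything falls off the work surface, if the arm or the gripper's body presses on something with over 40 N, if the wrist force passes 120 N, or if a joint passes its speed limit or range.

## Working session

There is one attempt and no reset: what is moved stays moved. The work goes in short steps, each a Python script; the robot and the scene stay as the last script left them, time stands still between calls to the robot, and variables do not carry over. Pictures are saved under pics/ and viewed, at most 10 in all, crops included, and the job is handed in when it is done.

```bash
mkdir -p pics; ls; cat > h.py <<'E'
import numpy as np, cv2
from workcell import *
def snap(cam,name=None):
    cal=optics.get_calibration(cam); im=optics.read_camera(cam)
    if name: cv2.imwrite(f'pics/{name}.png',im)
    return im,cal
def ray(cal,px):
    K=np.array(cal['intrinsics']); d=np.linalg.solve(K,[px[0],px[1],1.])
    R=np.array(cal['orientation']); d=R@[d[0],-d[1],-d[2]]
    return np.array(cal['origin']),d
def onz(cal,px,z):
    o,d=ray(cal,px); return o+d*(z-o[2])/d[2]
def proj(cal,p):
    K=np.array(cal['intrinsics']);R=np.array(cal['orientation']); q=R.T@(np.array(p)-cal['origin']); q=K@[q[0],-q[1],-q[2]]; return q[:2]/q[2]
E
python3 - <<'E'
from h import *
for c in ('scene','top'):
    im,cal=snap(c,c+'0'); print(c,{k:(np.round(v,3).tolist() if not isinstance(v,str) else v) for k,v in cal.items()})
    zs=dict(roller_foot=.005,stand=0,plank_mark=.1,plank_grip=.163,holder_mouth=.168,cabinet_edge=.1,cabinet=0,plank=.1,tray=0,wedge=0,scraper=0)
    for n,z in zs.items():
        for r in spotter.spot_point(n,c): print(n,round(r['p'],2),np.round(r['point'],1),onz(cal,r['point'],z).round(4))
print(current_time())
E
```

```text
pics
scene {'intrinsics': [[516.861, 0.0, 313.263], [0.0, 516.861, 193.597], [0.0, 0.0, 1.0]], 'origin': [1.724, 0.174, 0.903], 'orientation': [[-0.143, -0.547, 0.825], [0.99, -0.073, 0.123], [-0.007, 0.834, 0.551]]}
roller_foot 0.86 [444.8 227. ] [0.5018 0.3719 0.005 ]
roller_foot 0.83 [438.1 204.9] [0.3915 0.3593 0.005 ]
roller_foot 0.64 [478.8 228.4] [0.4957 0.4672 0.005 ]
roller_foot 0.5 [251.  176.8] [ 0.3072 -0.2451  0.005 ]
roller_foot 0.43 [344.7 286.2] [0.7815 0.1106 0.005 ]
stand 0.65 [449.1 231.9] [0.5168 0.3836 0.    ]
plank_mark 0.65 [310.8 195.5] [ 0.5326 -0.0102  0.1   ]
plank_mark 0.54 [368.2 174.2] [0.3967 0.1427 0.1   ]
plank_grip 0.89 [248.4 174.4] [ 0.5451 -0.1816  0.163 ]
plank_grip 0.54 [237.5 275.8] [ 0.9467 -0.1036  0.163 ]
holder_mouth 0.6 [370.3 174. ] [0.5073 0.151  0.168 ]
cabinet_edge 0.35 [313.2 193.4] [ 0.5212 -0.0051  0.1   ]
cabinet 0.6 [303.4 223.7] [ 0.5337 -0.0328  0.    ]
plank 0.79 [309.  195.5] [ 0.5333 -0.0152  0.1   ]
tray 0.81 [189. 214.] [ 0.5315 -0.3805 -0.    ]
wedge 0.88 [347.9 286.2] [ 0.7751  0.1181 -0.    ]
scraper 0.58 [232.  276.5] [
[... 208 characters left out ...]
, [-0.009, 0.19, 0.982]]}
roller_foot 0.7 [214.1 284.2] [0.3822 0.3607 0.005 ]
roller_foot 0.51 [176.2 247.6] [0.4916 0.4771 0.005 ]
stand 0.68 [208.2 248.3] [0.4889 0.3826 0.    ]
plank_mark 0.6 [346.4 235.6] [ 0.5082 -0.0271  0.1   ]
plank_grip 0.7 [405.6 216.7] [ 0.5488 -0.1851  0.163 ]
holder_mouth 0.96 [282.5 236. ] [0.4997 0.1458 0.168 ]
plank 0.83 [342.5 230.2] [ 0.5236 -0.0165  0.1   ]
tray 0.59 [464.8 232.8] [ 0.5265 -0.3849  0.    ]
tray 0.22 [390.8 150.7] [ 0.7851 -0.1729  0.    ]
wedge 0.95 [300.7 156. ] [0.7718 0.1056 0.    ]
wedge 0.72 [342.6 230.6] [ 0.5375 -0.0197  0.    ]
wedge 0.69 [211.3 247.7] [0.4906 0.3734 0.    ]
scraper 0.77 [391.4 148.4] [ 0.7924 -0.175   0.    ]
1.2
```

View pics/scene0.png

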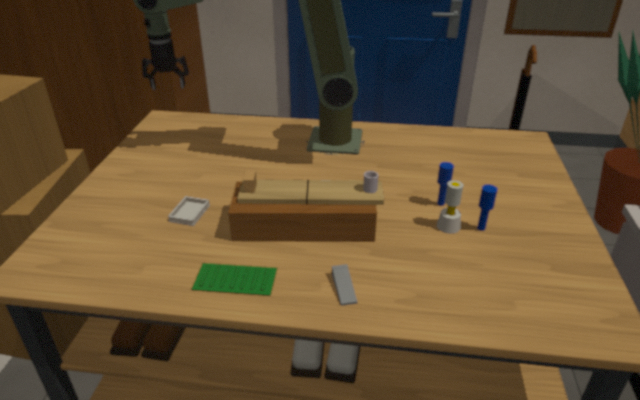

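View pics/top0.png

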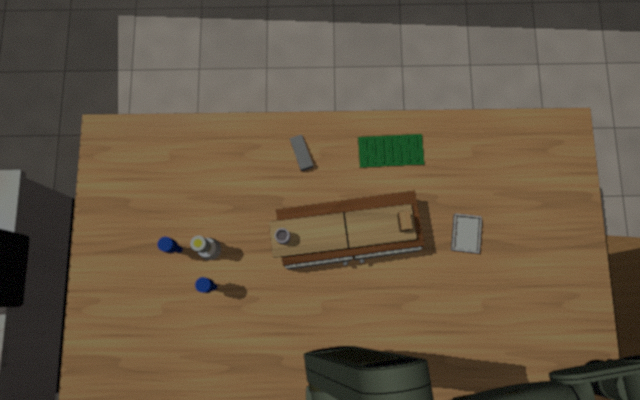

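The white/yellow roller stands in the stand (scene 453,200; top 201,245). The two blue look-alikes are at scene (445,180) and (487,205), top (206,285) and (168,245). Only the white one fits: it isn't blue and it stands in the stand. Next come close wrist views.

```bash
python3 - <<'E'
from h import *
R0=np.array(current_orientation()); print(R0.round(3))
c=optics.get_calibration('wrist'); print('cam in tool', (R0.T@(np.array(c['origin'])-current_tcp_pos())).round(4), (R0.T@np.array(c['orientation'])).round(3), np.round(c['intrinsics'],1).tolist())
p=np.array(current_tcp_pos())
def R(yaw): # tool y axis at angle yaw from world x... z down
    y=np.array([np.cos(yaw),np.sin(yaw),0]); z=np.array([0,0,-1.]); return np.c_[np.cross(y,z),y,z]
for a in np.arange(0,6.28,np.pi/4):
    print(round(a,2),[ (None if (q:=ik(t,R(a))) is None else np.round(q,2).tolist()[-1]) for t in ([.53,-.1,.4],[.51,.08,.42],[.49,.38,.38],[.49,.15,.27],[.55,-.18,.145],[.52,0,.145])])
E
```

```text
[[ 0.962  0.272 -0.   ]
 [ 0.272 -0.962  0.   ]
 [-0.    -0.    -1.   ]]
cam in tool [ 0.0671  0.     -0.1433] [[-0.001  0.965  0.264]
 [ 1.     0.001  0.   ]
 [ 0.     0.264 -0.965]] [[296.1, 0.0, 317.3], [0.0, 296.1, 200.2], [0.0, 0.0, 1.0]]
0.0 [-0.35, -0.01, 0.52, 0.13, -0.47, -0.17]
0.79 [-1.13, -0.8, -0.27, -0.66, -1.25, -0.95]
1.57 [-1.92, -1.58, -1.05, -1.44, -2.04, -1.74]
2.36 [-2.7, -2.37, -1.84, -2.23, None, -2.52]
3.14 [2.79, None, -2.62, None, 2.68, None]
3.93 [2.01, 2.34, None, 2.48, 1.89, 2.19]
4.71 [1.22, 1.56, 2.09, 1.7, 1.11, 1.4]
5.5 [0.44, 0.77, 1.31, 0.91, 0.32, 0.62]
```

```bash
python3 - <<'E'
import cv2,numpy as np
s=cv2.imread('pics/scene0.png')[150:250,420:510]; t=cv2.imread('pics/top0.png')[180:300,150:440]
cv2.imwrite('pics/crop1.png',np.vstack([cv2.convertScaleAbs(np.hstack([cv2.resize(s,(290,320),interpolation=cv2.INTER_CUBIC),np.zeros((320,435,3),np.uint8)]),alpha=1.4),cv2.convertScaleAbs(cv2.resize(t,(725,280),interpolation=cv2.INTER_CUBIC),alpha=1.4)]))
E
```

```text
(no output)
```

View pics/crop1.png

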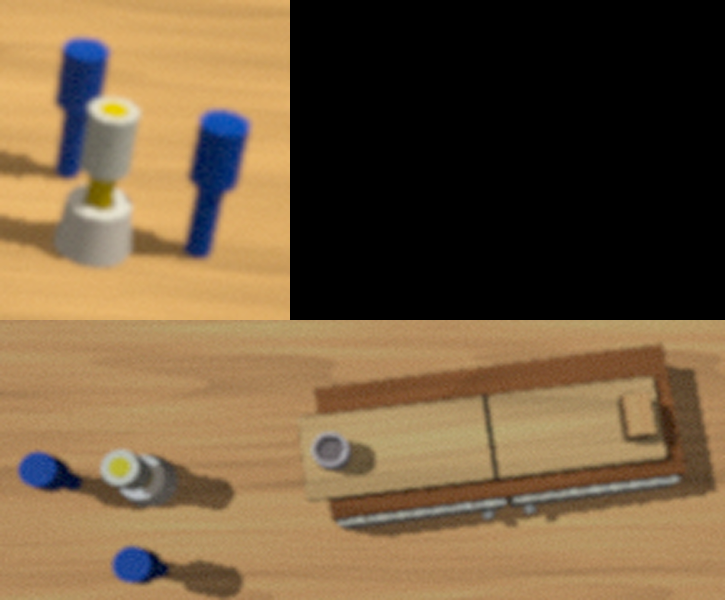

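```bash
cat >> h.py <<'E'
def R(yaw):
    y=np.array([np.cos(yaw),np.sin(yaw),0]); z=np.array([0,0,-1.]); return np.c_[np.cross(y,z),y,z]
E
python3 - <<'E'
from h import *
def look(name,pos,yaw,zs):
    env.goto(pos,R(yaw)); env.sleep(.15); im,cal=snap('wrist',name)
    np.save(name+'.npy',np.c_[cal['orientation'],cal['origin']])
    for n,z in zs.items():
        for r in spotter.spot_point(n,'wrist'): print(name,n,round(r['p'],2),np.round(r['point'],1),onz(cal,r['point'],z).round(4))
z=dict(plank_mark=.1,plank_grip=.163,holder_mouth=.168,cabinet_edge=.1)
look('w1',[.5,-.1,.36],4.71,z)
look('w2',[.48,.1,.36],4.71,z)
look('w3',[.47,.3,.33],4.71,dict(stand=0,roller_foot=.005,holder_mouth=.168))
print(current_time())
E
```

```text
w1 plank_mark 0.69 [264.4 150.4] [ 0.5266 -0.0293  0.1   ]
w1 plank_grip 0.73 [391.3 140.6] [ 0.5432 -0.1842  0.163 ]
w1 holder_mouth 0.61 [ 98.2 179.9] [0.5005 0.1517 0.168 ]
w2 plank_mark 0.66 [412.1 136.3] [ 0.5249 -0.028   0.1   ]
w2 plank_grip 0.79 [568.6 121.2] [ 0.5439 -0.1808  0.163 ]
w2 holder_mouth 0.68 [272.2 161. ] [0.5022 0.1496 0.168 ]
w3 stand 0.9 [266.2 155.9] [0.4824 0.38   0.    ]
w3 roller_foot 0.85 [206.  152.6] [0.4886 0.4736 0.005 ]
w3 roller_foot 0.59 [276.1 217.5] [0.3806 0.3679 0.005 ]
w3 roller_foot 0.35 [568.6 132.6] [ 0.5163 -0.09    0.005 ]
w3 holder_mouth 0.7 [265.8 154.5] [0.5034 0.3514 0.168 ]
6.0833
```

The crop confirms it: the roller with the white roll and yellow handle is in the ceramic stand, and both look-alikes are all blue.

View pics/w2.png

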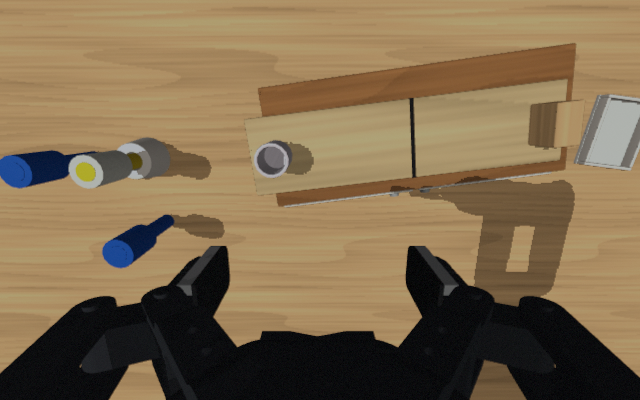

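View pics/w3.png

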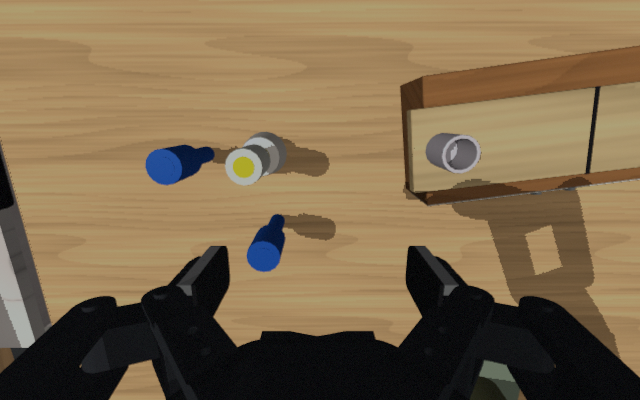

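w2 shows the mouth ring at about (273,159), the line from (411,98) to (414,177), the cabinet corner at (259,88) and the roll top at (86,172). In w3 the roll top is at (244,167), the cabinet corner at about (425,78) and the mouth at (460,153).

```bash
cat >> h.py <<'E'
from scipy.ndimage import map_coordinates, gaussian_filter
def fitline(im,cal,A,B,mode='edge',w=.008,n=60):
    """A,B guessed 3D ends (same z); returns refined A,B by max gradient / darkest across the guess"""
    A,B=np.array(A,float),np.array(B,float); t=(B-A)/np.linalg.norm(B-A); nn=np.array([-t[1],t[0],0]); s=np.arange(-w,w+1e-9,.0004)
    g=gaussian_filter(im.astype(float).sum(2),.6); P=[]
    for u in np.linspace(.04,.96,n):
        c=A+(B-A)*u; px=np.array([proj(cal,c+nn*k) for k in s])
        v=map_coordinates(g,[px[:,1],px[:,0]],order=1)
        q=np.abs(np.gradient(v)) if mode=='edge' else v.max()-v
        q=gaussian_filter(q,1); k=q.argmax()
        if 1<k<len(s)-2: P.append((u,s[k]))
    P=np.array(P); ok=np.ones(len(P),bool)
    for _ in range(6):
        f=np.polyfit(P[ok,0],P[ok,1],1); r=P[:,1]-np.polyval(f,P[:,0]); ok=np.abs(r)<max(2*np.median(np.abs(r[ok])),.0004)
    return A+nn*f[1],B+nn*(f[0]+f[1]),ok.sum(),r[ok].std()
def load(name):
    M=np.load(name+'.npy'); return cv2.imread(f'pics/{name}.png'),dict(origin=M[:,3],orientation=M[:,:3],intrinsics=optics.get_calibration('wrist')['intrinsics'])
E
python3 - <<'E'
from h import *
im,c=load('w2'); g=lambda p,z:onz(c,p,z)
L={'cabback':(g((262,88),.1),g((570,45),.1),'edge'),'cabend':(g((259,89),.1),g((262,116),.1),'edge'),
'cabminus':(g((576,46),.1),g((571,76),.1),'edge'),
'plback':(g((250,119),.118),g((560,80),.118),'edge'),'plfront':(g((262,193),.118),g((385,180),.118),'edge'),
'plend':(g((246,123),.118),g((256,190),.118),'edge'),'mark':(g((411,100),.118),g((414,175),.118),'dark')}
for k,(a,b,m) in L.items():
    print(k,'guess',a.round(3),b.round(3))
    for nm in ('w1','w2'):
        i2,c2=load(nm); A,B,n,r=fitline(i2,c2,a,b,m); d=B-A
        print('  ',nm,A.round(4),B.round(4),'ang',np.degrees(np.arctan2(d[1],d[0])).round(2),n,r.round(5))
# roll top yellow circle & stand
for nm in('w2','w3','top0'):
    if nm=='top0': i2,c2=cv2.imread('pics/top0.png'),optics.get_calibration('top')
    else: i2,c2=load(nm)
    h=cv2.cvtColor(i2,cv2.COLOR_BGR2HSV); m=cv2.inRange(h,(22,170,90),(38,255,255)); n,l,st,ce=cv2.connectedComponentsWithStats(m)
    k=1+st[1:,4].argmax(); print(nm,st[k].tolist(),ce[k].round(1),onz(c2,ce[k],.145).round(4))
for nm,p in(('w2',(273,159)),('w3',(460,153))): print('mouth',onz(load(nm)[1],p,.168).round(4))
c3=load('w3')[1]; print('cab corner w3',onz(c3,(425,78),.1))
for p,z in (((165,166),.14),((264,256),.14)): print('blue',onz(c3,p,z))
E
```

```text
cabback guess [0.586 0.169 0.1  ] [ 0.634 -0.214  0.1  ]
   w1 [0.5881 0.169  0.1   ] [ 0.6366 -0.214   0.1   ] ang -82.78 53 0.0002
   w2 [0.5878 0.1689 0.1   ] [ 0.6367 -0.214   0.1   ] ang -82.73 52 0.00022
cabend guess [0.585 0.173 0.1  ] [0.552 0.171 0.1  ]
   w1 [0.5851 0.1746 0.1   ] [0.552  0.1703 0.1   ] ang -172.61 57 0.00021
   w2 [0.5851 0.175  0.1   ] [0.552  0.1708 0.1   ] ang -172.82 51 0.00021
cabminus guess [ 0.633 -0.222  0.1  ] [ 0.599 -0.223  0.1  ]
   w1 [ 0.6331 -0.2226  0.1   ] [ 0.5987 -0.2245  0.1   ] ang -176.76 58 0.00046
   w2 [ 0.6331 -0.2216  0.1   ] [ 0.5987 -0.2261  0.1   ] ang -172.65 57 0.0002
plback guess [0.548 0.183 0.118] [ 0.592 -0.197  0.118]
   w1 [0.549  0.1827 0.118 ] [ 0.5926 -0.1966  0.118 ] ang -83.44 57 0.0003
   w2 [0.5488 0.1827 0.118 ] [ 0.5925 -0.1966  0.118 ] ang -83.44 59 0.0002
plfront guess [0.453 0.173 0.118] [0.469 0.009 0.118]
   w1 [0.4509 0.1726 0.118 ] [0.4695 0.009  0.118 ] ang -83.51 44 0.0002
   w2 [0.4508 0.1726 0.118 ] [0.4695 0.009  0.118 ] ang -83.49 44 0.00021
plend guess [0.543 0.188 0.118] [0.457 0.181 0.118]
   w1 [0.5433 0.1896 0.118 ] [0.4567 0.1811 0.118 ] ang -174.45 21 0.0002
   w2 [0.5433 0.1895 0.118 ] [0.4568 0.1811 0.118 ] ang -174.47 23 0.00021
mark guess [ 0.57  -0.018  0.118] [ 0.476 -0.029  0.118]
   w1 [ 0.5698 -0.0171  0.118 ] [ 0.4758 -0.0279  0.118 ] ang -173.47 60 0.00014
   w2 [ 0.5698 -0.0176  0.118 ] [ 0.4759 -0.0282  0.118 ] ang -173.54 60 0.00014
w2 [76, 163, 19, 18, 260] [ 85.  171.5] [0.4875 0.3823 0.145 ]
w3 [233, 157, 20, 20, 314] [242.9 166.7] [0.4874 0.3817 0.145 ]
top0 [195, 240, 6, 6, 23] [197.5 242.7] [0.4872 0.3783 0.145 ]
mouth [0.5044 0.1486 0.168 ]
mouth [0.5039 0.152  0.168 ]
cab corner w3 [0.58428842 0.17128927 0.1       ]
blue [0.48793338 0.47118105 0.14      ]
blue [0.37591987 0.36483971 0.14      ]
```

Everything checks against the given sizes: cabinet 400 mm long, line 188 mm inside the edge, cabinet yaw 7.25°, plank yaw 6.5°. The roller is at (0.4874, 0.382) and the mouth at (0.503, 0.1515). Now I'll pick the roller.

```bash
python3 - <<'E'
from h import *
y=np.pi/4
env.goto([.4874,.382,.24],R(y)); move_gripper(.85,40)
print('stop',env.servo_line([.4874,.382,.098],vel=.12,stop_force=8), np.round(current_tcp_pos(),4))
f0=np.array(current_ft_force()); move_gripper(0,40); print('w',current_gripper_width(),current_finger_force(),np.round(np.array(current_ft_force())-f0,1))
env.servo_line([.4874,.382,.295],vel=.15); print('w',current_gripper_width(),(np.array(current_ft_force())-f0).round(2),current_tcp_pos())
env.servo_line([.503,.1515,.295],vel=.2); env.sleep(.2)
snap('scene','s1'); im,c=snap('top'); h=cv2.cvtColor(im,cv2.COLOR_BGR2HSV)
cv2.imwrite('pics/s1c.png',np.hstack([cv2.resize(cv2.imread('pics/s1.png')[60:260,300:500],(400,400)),cv2.resize(im[150:300,200:350],(400,400))]))
print(current_time())
E
```

```text
stop False [0.4882 0.3825 0.0991]
w 0.48776829507915476 40.10040521621704 [-1.3  0.6  5.1]
w 0.47865184284587137 [-0.    0.34 -0.29] [0.48682502 0.3816378  0.29348121]
13.1083
```

View pics/s1c.png

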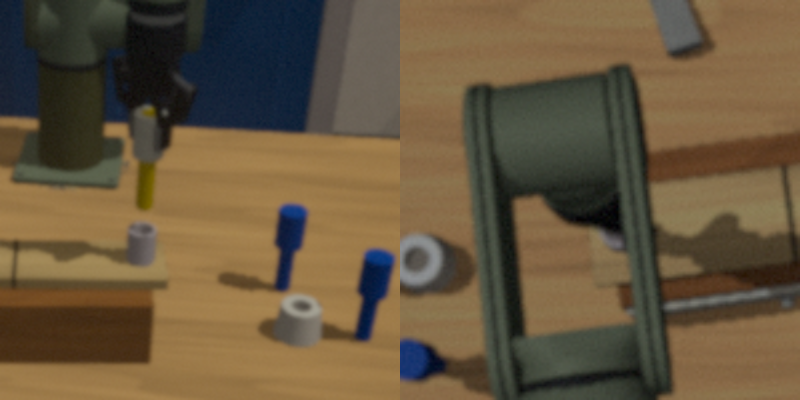

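The roller is held upright (scene crop 147,160) above the tube (141,240). Now I'll lower it.

```bash
python3 - <<'E'
from h import *
t=np.array([.503,.1515]); e=t-np.array(current_tcp_pos())[:2]; print('err',e.round(4)); t=t+e
print(env.servo_line([t[0],t[1],.255],vel=.08,stop_force=6),np.round(current_tcp_pos(),4))
f0=np.array(current_ft_force())
s=env.servo_line([t[0],t[1],.205],vel=.04,stop_force=6); p=np.array(current_tcp_pos()); print(s,p.round(4),(np.array(current_ft_force())-f0).round(1),current_gripper_width(),current_time())
E
```

```text
err [ 0.0001 -0.0006]
False [0.5031 0.1509 0.2549]
True [0.5024 0.1505 0.2167] [-0.3 -1.9  6. ] 0.48308787713785806 14.6583
```

Seated: TCP at 0.2167, expected 0.217. Now release, retreat and look again from over the plank.

```bash
cat >> h.py <<'E'
def plank(name):
    """mark line ends, plank edges, cabinet end+back from a wrist picture near start guess"""
    im,c=load(name); return im,c
def save(name):
    env.sleep(.15); im,cal=snap('wrist',name); np.save(name+'.npy',np.c_[cal['orientation'],cal['origin']]); return im,cal
E
python3 - <<'E'
from h import *
p=np.array(current_tcp_pos()); move_gripper(.8)
env.servo_line([p[0],p[1],.3],vel=.15)
env.goto([.50,-.02,.36],R(4.71+.113)); im,c=save('w4')
for k,a,b,m in (('plback',(.549,.1827,.118),(.5926,-.1966,.118),'edge'),('plfront',(.4509,.1726,.118),(.4695,.009,.118),'edge'),('mark',(.5698,-.0174,.118),(.4758,-.028,.118),'dark'),('cabback',(.588,.169,.1),(.6366,-.214,.1),'edge'),('cabend',(.5851,.1748,.1),(.552,.1706,.1),'edge')):
    A,B,n,r=fitline(im,c,a,b,m); d=B-A; print(k,A.round(4),B.round(4),np.degrees(np.arctan2(d[1],d[0])).round(2),n,r.round(5))
for n,z in dict(plank_grip=.163,holder_mouth=.168).items():
    for r in spotter.spot_point(n,'wrist'): print(n,round(r['p'],2),np.round(r['point'],1),onz(c,r['point'],z).round(4))
print(current_time())
E
```

```text
plback [0.5488 0.1827 0.118 ] [ 0.5927 -0.1966  0.118 ] -83.39 59 0.00032
plfront [0.4511 0.1726 0.118 ] [0.469  0.0089 0.118 ] -83.76 53 0.0001
mark [ 0.5698 -0.0174  0.118 ] [ 0.4758 -0.028   0.118 ] -173.57 60 0.0
cabback [0.5882 0.169  0.1   ] [ 0.6368 -0.214   0.1   ] -82.77 51 0.0002
cabend [0.5851 0.1746 0.1   ] [0.552  0.1704 0.1   ] -172.79 56 0.0002
plank_grip 0.55 [464.2 156. ] [ 0.5448 -0.1836  0.163 ]
holder_mouth 0.8 [169.5 161.8] [0.5018 0.1491 0.168 ]
17.7167
```

View pics/w4.png

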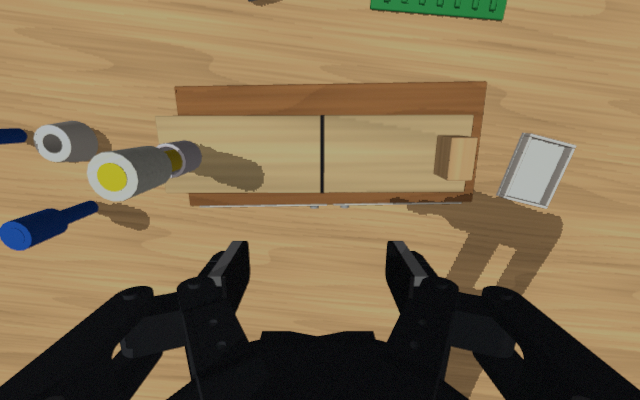

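The roller is seated in the tube (roll top 113,177) and the plank hasn't moved (line at column 322). Now I'll grip the block.

```bash
python3 - <<'E'
from h import *
g=[.5409,-.1817]; Rg=R(4.7124+np.radians(6.5))
env.goto(g+[.24],Rg); print(env.servo_line(g+[.133],vel=.1,stop_force=6),np.round(current_tcp_pos(),4))
f0=np.array(current_ft_force()); move_gripper(0,80); env.sleep(.3)
p=np.array(current_tcp_pos()); print(p.round(4),np.array(current_orientation()).round(4).tolist(),current_gripper_width(),current_finger_force(),'df',(np.array(current_ft_force())-f0).round(2),np.round(current_moment(),2))
im,c=save('w5')
for k,a,b,m in (('mark',(.5698,-.0174,.118),(.53,-.0219,.118),'dark'),('plback',(.573,-.026,.118),(.585,-.13,.118),'edge')):
    A,B,n,r=fitline(im,c,a,b,m); d=B-A; print(k,proj(c,a).round(),proj(c,b).round(),A.round(4),B.round(4),np.degrees(np.arctan2(d[1],d[0])).round(2),n,r.round(5))
im,c=snap('scene','s2')
for k,a,b,m in (('mark',(.5698,-.0174,.118),(.4758,-.028,.118),'dark'),('cabend',(.5851,.1748,.1),(.552,.1706,.1),'edge'),('cabback',(.588,.169,.1),(.6366,-.214,.1),'edge')):
    A,B,n,r=fitline(im,c,a,b,m,w=.012); d=B-A; print(k,A.round(4),B.round(4),np.degrees(np.arctan2(d[1],d[0])).round(2),n,r.round(5))
print(current_time())
E
```

```text
False [ 0.5416 -0.1821  0.1339]
[ 0.5413 -0.1819  0.1338] [[0.9936, 0.1134, 0.001], [0.1134, -0.9936, -0.0006], [0.001, 0.0007, -1.0]] 0.3367514696335225 81.49214386940002 df [-1.18  0.46  4.09] [0.03 0.12 0.07]
mark [ 19. 158.] [ 37. 229.] [ 0.5698 -0.0173  0.118 ] [ 0.5299 -0.0209  0.118 ] -174.87 30 0.00017
plback [ 34. 154.] [230. 154.] [ 0.5735 -0.0259  0.118 ] [ 0.5854 -0.13    0.118 ] -83.48 60 8e-05
mark [ 0.5696 -0.0157  0.118 ] [ 0.4759 -0.0287  0.118 ] -172.1 52 0.00014
cabend [0.5851 0.1747 0.1   ] [0.552  0.1703 0.1   ] -172.43 60 0.00071
cabback [0.5921 0.1695 0.1   ] [ 0.6434 -0.2131  0.1   ] -82.37 42 0.00015
20.75
```

View pics/w5.png

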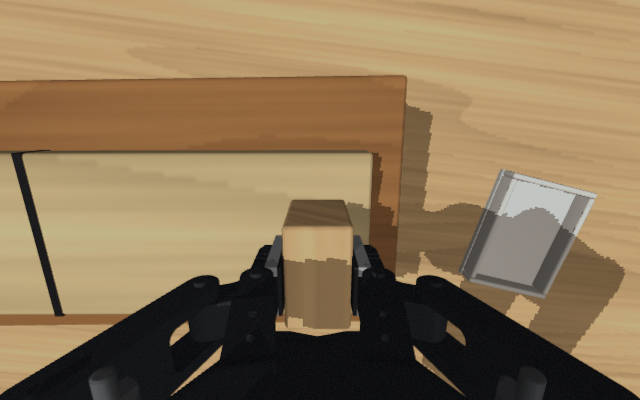

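Gripped cleanly (block centred at column 318, line visible at column 15–58). I'll slide most of the way, squaring it up, then re-measure.

```bash
python3 - <<'E'
from h import *
u=np.array([-.1257,.9921]); yawc=7.22
p0=np.array([.5409,-.1817]); p1=np.array([.5193,.0051])
pm=p1-.012*u
f0=np.array(current_ft_force()); print('f0',f0.round(1))
for k,s in enumerate((.4,1)):
    q=p0+(pm-p0)*s; yaw=6.5+(yawc-6.5)*s
    env.servo_line([*q,.1325],R(4.7124+np.radians(yaw)),vel=.06); print(np.array(current_tcp_pos()).round(4),np.array(current_ft_force()).round(1),np.array(current_moment()).round(2),current_gripper_width())
im,c=save('w6')
M=np.array([.4992,.1638])-.012*u; v=np.array([u[1],-u[0]])
for k,a,b,m,z in (('mark',M+.047*v,M+.007*v,'dark',.118),('plback',M+.05*v-.006*u,M+.05*v-.11*u,'edge',.118),('cabback',(.591,.145),(.607,.02),'edge',.1),('cabend',(.5851,.1747),(.555,.1709),'edge',.1)):
    A,B,n,r=fitline(im,c,[*a,z],[*b,z],m); d=B-A; print(k,proj(c,A).round(),A.round(4),B.round(4),np.degrees(np.arctan2(d[1],d[0])).round(2),n,r.round(5))
print(current_time())
E
```

```text
f0 [-0.9  0.6  6.1]
[ 0.5342 -0.1135  0.1338] [ 1.2 -4.9  5.8] [-0.31  0.12  0.15] 0.3400858247340563
[ 0.5224 -0.0087  0.1338] [ 1.4 -6.1  5.4] [-0.53  0.12  0.07] 0.3368018038383898
mark [ 17. 161.] [0.5475 0.1566 0.118 ] [0.5077 0.1521 0.118 ] -173.54 59 0.00053
plback [ 24. 153.] [0.5523 0.1524 0.118 ] [0.5653 0.0492 0.118 ] -82.78 60 0.0
cabback [59. 82.] [0.5909 0.145  0.1   ] [0.607 0.02  0.1  ] -82.67 60 0.00014
cabend [-3. 86.] [0.5845 0.1798 0.1   ] [0.5551 0.1699 0.1   ] -161.33 23 0.00043
24.1833
```

View pics/w6.png

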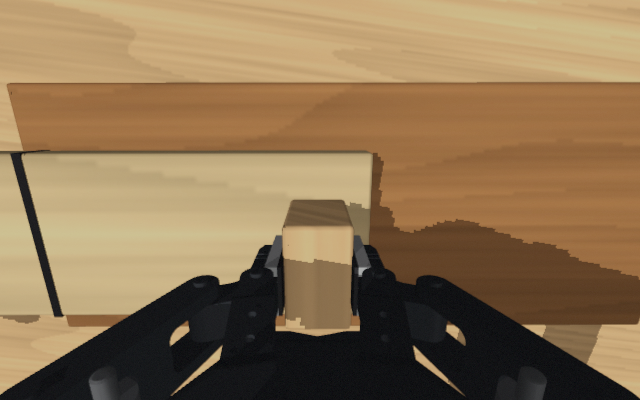

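The line is now 12 mm short (columns 15–60), with the cabinet edge running from (9,84) to (22,150). I'll fit that edge in the same picture.

```bash
python3 - <<'E'
from h import *
u=np.array([-.1257,.9921]);v=np.array([u[1],-u[0]])
im,c=load('w6')
a,b=onz(c,(11,92),.1),onz(c,(21,146),.1); print(a,b)
res={}
for k,a,b,m,w in (('cabend',a,b,'edge',.004),('mark',onz(c,(17,160),.118),onz(c,(56,305),.118),'dark',.005)):
    A,B,n,r=fitline(im,c,a,b,m,w=w); d=B-A; print(k,A.round(4),B.round(4),np.degrees(np.arctan2(d[1],d[0])).round(2),n,r.round(5),'along u ends',A[:2]@u,B[:2]@u)
print('cabend known along u',np.array([.5851,.1747])@u)
E
```

```text
[0.58224217 0.17239629 0.1       ] [0.55222039 0.17083016 0.1       ]
cabend [0.5821 0.1742 0.1   ] [0.5522 0.1705 0.1   ] -172.83 60 0.00012 along u ends 0.09968169934928262 0.09970732999495942
mark [0.548  0.1569 0.118 ] [0.4598 0.1456 0.118 ] -172.72 60 0.00054 along u ends 0.0867805765969332 0.08668650424473537
cabend known along u 0.0997728
```

```bash
cat > fin.py <<'E'
import sys
from h import *
u=np.array([-.1257,.9921]); adv=float(sys.argv[1]); name=sys.argv[2]; zc=float(sys.argv[3]); lat=0
pc=np.array([.5193,.0051])-.012*u+adv*u
env.servo_line([*pc,zc],R(4.7124+np.radians(7.22)),vel=.02); env.sleep(.3)
p=np.array(current_tcp_pos()); Ro=np.array(current_orientation())
print(p.round(4),'u',(p[:2]@u).round(4),'adv',(p[:2]@u+.0743).round(4),Ro.round(4).tolist(),np.array(current_ft_force()).round(1),np.array(current_moment()).round(2),current_gripper_width(),current_finger_force())
im,c=save(name)
e0=.0997; v=np.array([u[1],-u[0]]); E=np.array([.5851,.1747])
for k,lo,hi,m,w,z in (('cabend',-.005,-.032,'edge',.004,.1),('mark',-.042,-.13,'dark',.005,.118)):
    A,B,n,r=fitline(im,c,[*(E+lo*v),z],[*(E+hi*v),z],m,w=w); d=B-A; print(k,proj(c,A).round(),proj(c,B).round(),np.degrees(np.arctan2(d[1],d[0])).round(2),n,r.round(5),'u',A[:2]@u,B[:2]@u)
print(current_time())
E
python3 fin.py .013 w7 .1325
```

```text
[0.5209 0.0041 0.1339] u -0.0614 adv 0.0129 [[0.9921, 0.1254, 0.0038], [0.1254, -0.9921, -0.0036], [0.0033, 0.0041, -1.0]] [ 1.5 -6.9  7.1] [-0.57  0.07  0.07] 0.33739877639014143 81.68935060501099
cabend [32. 96.] [ 43. 144.] -172.73 60 7e-05 u 0.09977087073999288 0.09974806175468698
mark [ 17. 166.] [ 56. 308.] -172.37 48 0.00036 u 0.10021667594177694 0.09959587248938503
25.4833
```

The line is over the edge to within about 0.2 mm and the plank is square. One last check of level, roller and bystanders from the scene camera.

```bash
python3 - <<'E'
from h import *
im,c=snap('scene','s3')
cv2.imwrite('pics/s3c.png',cv2.resize(im[60:310,165:515],(798,570),interpolation=cv2.INTER_CUBIC))
for n in('tray','wedge','scraper'):
    print(n,[(round(r['p'],2),np.round(r['point'],1).tolist()) for r in spotter.spot_point(n,'scene')][:2])
print(np.round(current_ft_force(),1),current_tcp_pos(),current_time())
E
```

```text
tray [(0.6, [189.0, 211.6])]
wedge [(0.93, [344.6, 286.9]), (0.45, [374.6, 195.1])]
scraper [(0.65, [235.2, 276.9])]
[ 0.9 -5.9  6.1] [0.52090492 0.00407905 0.13395279] 25.6833
```

View pics/s3c.png

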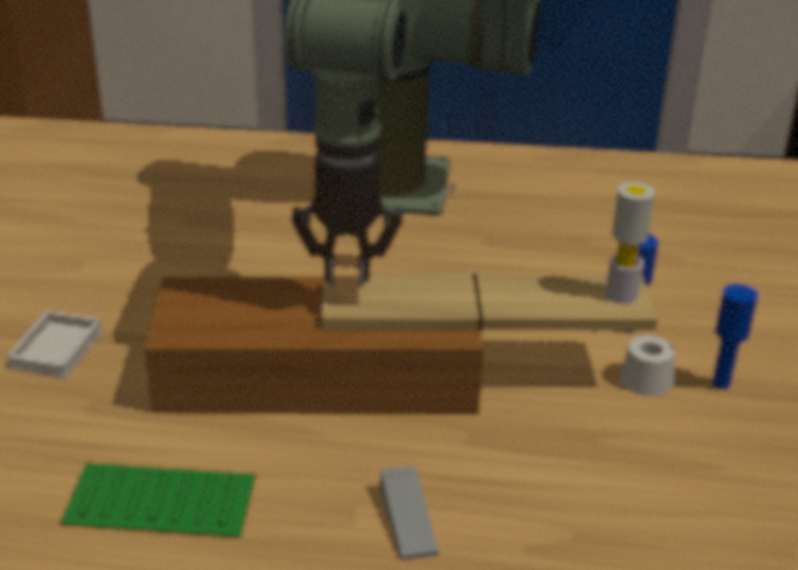

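The line sits on the cabinet edge (crop 478,300 above the corner at 480,340). The plank is level on the top, the roller is upright and seated, and the bystanders are unmoved.

```bash
python3 -c "
from workcell import *
print(ticket.close_job())"
```

```text
the job is handed in; nothing more can be done
None
```

The job is handed in after about 26 s of robot time: the roller is fully seated in the tube, and the plank is still held by its block, level and square, with its line measured within about 0.5 mm of above the cabinet's end edge; the bystanders were not moved.

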